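Lock the phone repair jig

ROBOT

A 7-joint arm with a two-finger parallel gripper is mounted at the origin on the work surface. World frame = base frame: x ahead of the robot, y to its left, z up, the work surface at z = 0. Lengths are in m, angles in rad, forces in N, time in s.
With the tool pointing down it reaches from about 0.4 to 0.85 m from the base axis. Payload 10.4 kg.
Tool frame: the origin (TCP) lies at the very end of the fingers, on their centre line; the grasp point (between the pads) lies manip.hold_point_z behind it (manip.hold_point_z is the distance from the TCP to the grasp point, in m); z points along the fingers, y is the direction in which the jaws open and shut (so a half turn about z gives the same grasp; the last joint's range is limited). The gripper opens to 85 mm and grips with 20 to 120 N. Pads are 22 mm wide; open, the fingers measure 114 mm over their backs; the gripper's body (76 mm by 85 mm) begins 54 mm behind the grasp point. The pads swing forward as they close: fully open they stand 13 mm farther back than shut.
Start: joints at [-1.158, 0.332, -0.065, 1.46, 0.022, 1.35, -0.088], TCP at [0.264, 0.567, 0.231] pointing down, gripper open.
Joint ranges: [-2.6, 2.6], [-0.5, 2.12], [-1.47, 1.34], [0.16, 2.42], [-1.27, 4.41], [0.06, 2.06], [-2.6, 2.6]. Speed limits (rad/s): [2.22, 2.22, 2.79, 2.79, 3.14, 3.14, 3.14].

INTERFACE

Orientations are given as a unit quaternion [x, y, z, w].
In Python, from workcell import manip gives the robot as it stands.
- The arm moves only by the tool jog_arm, never from a script. Its arguments are lists of equal length, an entry for each row: "translation": the shift along the world's x, y, z in mm, a list of three; "turn": the turn about the world's z in degrees. In form: {"translation": [[x, y, z], ...], "turn": [turn, ...]}. A call has 1 to 12 rows; each row is the pose to reach, as a shift and turn from the pose measured when the call began; what a row does not reach only later rows make up. A row lasts 1/12 s, in which the tool goes at most 41.7 mm and 7.16 degrees, less where a joint would pass 70% of its speed; a pose out of reach is approached as far as the arm can. A call with a gripper value outside its range is refused whole. "grip" is the finger opening in mm, from 0 to 85.4, set as the call begins (left out, the last holds). The fingers move at their own pace and stop on an object; "grip_force" is the grip in N (left out, the last holds). Time passes only in rows, so rows that repeat a pose let the fingers close. It gives the time, the measured TCP pose, the force and the opening at its end, in the units of the state.
- manip.get_obs(): the state, without advancing time (a new reading comes with each control period).
- manip.camera(name): name is "scene" or "top"; returns a dict with "frame" (480x640x3 uint8, red, green, blue), "mtx" (3x3 intrinsics, pixels), "pose" (4x4, takes a point from camera to world coordinates). Camera axes: x right, y down, z forward; pixel columns grow to the right and rows downward; lengths in m; the calibration is good to about 2 mm. A picture is of the moment at which its call begins. There is no depth.
- manip.hand_in(): hands the job in, once; it reports no verdict.
Trained networks look in a picture, given as the dict that the camera call returned (one of the last four; its "shot" number tells which), for a name from the list of things; names that differ only in an ending like _2 or _b are one class to them, and where a whole thing is asked for, a point or a joint stands for the part that bears it (a point fixed in the world has none). Each returns a list of dicts, best first, with "confidence" (0 to 1); they miss things now and then, are a little off and sometimes report something else, mostly with a low value. They report only what shows in the picture. A call takes as long as a camera call. They do not tell look-alikes from the thing itself.
- manip.outline_of(picture, label): "mask" (480x640 bool, what is visible of it) and "extent" ([left, top, right, bottom] in pixels, round what is visible of it).
- manip.pinpoint(picture, label): "at" ([column, row] in pixels: a listed point, or the origin of a listed thing).
The state is a dict: "clock": time; "joint_pos": joint angles; "joint_velocities": joint speeds; "tau": joint torques, N m; "position": TCP position; "ee_rot": TCP orientation; "ft_force": force on the tool from outside, world axes, zero at the start; "torque": the same for the moment, N m; "grip_width": opening from 0.0 (shut) to 1.0 (fully open).
Only numpy, scipy, OpenCV 4.12 (cv2) and the standard library are available. Lean on these libraries where they do the work, as an engineer would, in place of code of your own. Each camera call takes 0.05 s, during which the arm holds its last target. There are 200 camera calls.

TASK

Lock the phone clamp of the repair jig: push the black post round with a fingertip to turn the orange slotted disc until its slot lines up with the brass bolt, then push the bolt from its tail end straight through the slot until it is fully home in the keeper on the far side of the disc. Leave the bolt lying in its guide the whole way, never lifting it, and leave the phone and the other things on the bench where they are; finish with the hand clear.

Things in the scene. Friction and masses are not known exactly. Their poses are not given: they have to be found in the camera images.
- jig: Fixed aluminium plate of the phone repair jig, 305 x 190 x 12 mm. Origin on the bench, straight below the disc's axis; z up; +x is the way the bolt is pushed, along y = 0. Here the plate spans x -220..85, y -135..55 mm. Along the bolt's path: low rails x -200..-85 (tops 18 mm above the bench), guide cheeks x -85..-44 (tops 30 mm, gap 21 mm), disc x -38..38, keeper x 44..75 (top 40 mm).
- keeper_mouth (a point): Centre of the mouth of the grey keeper, 44 mm from the disc's axis, 22 mm above the bench; x axis inwards. Its channel is 23 mm wide under a bridge and ends at a stop 18 mm inside the mouth (62 mm from the disc's axis), where the bolt's nose comes to rest.
- disc_center (a point): Point on the upright axis of the orange disc, at its top (36 mm above the bench). The disc: radius 38 mm, 12 to 36 mm above the bench, cut right across by a slot 25 mm wide, open above, with a dark bed level with the plate. The point's x axis runs along the slot (either end may lead), its -y axis points to the black post.
- disc (a joint): Disc angle in rad, growing counterclockwise seen from above. At 0 and again at 3.14 the slot lines up with the bolt; the post is then on the jig's -y side (0) or +y side (3.14), and at 1.57 on its +x side. Range -0.5 to 3.64, light friction (0.05 N m), no spring: it stays where left. It starts between 0.75 and 2.4; either way round will do.
- disc_post (a point): Middle of the black upright post on the disc, 11 mm thick and 32 mm tall (36 to 68 mm above the bench), 27 mm from the disc's axis, square to the slot.
- bolt_nose (a point): Rounded front end of the loose brass bolt, at half height. The bolt: 150 mm long, 18 wide, 20 high, about 0.2 kg, lying on the plate (12 to 32 mm above the bench) between rails and guide cheeks. x axis along the bolt, towards the nose. It starts 45 to 65 mm short of the disc's axis; home is against the stop, 62 mm beyond the axis.
- bolt_tail (a point): Middle of the bolt's flat tail end, 150 mm behind the nose, 22 mm above the bench: the end to push on. When home it is about 3 mm behind the guide cheeks, so a fingertip behind it has only the low rails (18 mm above the bench) beneath it.
- phone_mid (a point): Bystander: black phone with a cracked screen, 150 x 72 x 8 mm, loose on the jig's plate; its middle.
- screw_dish_mid (a point): Bystander: steel screw dish, 48 mm across, 18 mm high, loose on the jig's plate by the clamp; its middle.
- screwdriver_mid (a point): Bystander: red screwdriver, 170 mm, lying on the bench; its middle.
- opener_mid (a point): Bystander: slim blue-handled opening tool, 160 mm, lying on the bench; its middle.
- test_board_mid (a point): Bystander: green test board, 110 x 70 x 6 mm with a black connector strip, on the bench; its middle.
- flux_jar_mid (a point): Bystander: closed jar, 48 mm across, 60 mm tall, standing on the bench; its middle.
- parts_tray_mid (a point): Bystander: grey divided parts tray, 120 x 170 x 30 mm, on the bench; its middle.
Not all that is in view belongs to the job. Leave any blue or pink look-alike of the part that bears bolt_nose alone.

How it is judged:
By the outcome, as a careful person would: the job done as asked, in the order asked, and still so for the second after the job is handed in, with the robot touching nothing.
It also fails if it takes over 48 s, if anything falls off the work surface, if the arm or the gripper's body presses on something with over 40 N, if the wrist force passes 120 N, or if a joint passes its speed limit or range.

## Working session

There is one attempt and no reset: what is moved stays moved. The work goes in short steps, Python scripts to look and compute and a tool call to move; the robot and the scene stay as the last step left them, time stands still between calls to the robot, and variables do not carry over. Pictures are saved under pics/ and viewed, about 8 in all and at most 12, crops included, and the job is handed in when it is done.

Besides the shell and the picture viewer there is one more tool, called after "Request:" as name([rows], argument=value, ...), one row to a line, values as JSON. jog_arm: Moves the arm, as the interface text tells. Its arguments: {"type":"object","properties":{"translation":{"type":"array"},"turn":{"type":"array"},"grip":{"type":"number"},"grip_force":{"type":"number"}},"required":["translation","turn"]}

```bash
mkdir -p pics
cat > h.py <<'E'
from workcell import manip
import cv2, numpy as np
def ray(c,uv,z):
    d=np.linalg.inv(c["mtx"])@np.array([uv[0],uv[1],1.]); P=c["pose"]; d=P[:3,:3]@d; o=P[:3,3]
    return (o+d*(z-o[2])/d[2])*1000
Z=dict(keeper_mouth=.022,disc_center=.036,disc_post=.052,bolt_nose=.022,bolt_tail=.022,phone_mid=.016,screw_dish_mid=.02,flux_jar_mid=.03,jig=0.)
def look(names,cams=("top","scene"),save=None):
    for n in cams:
        c=manip.camera(n)
        if save: cv2.imwrite(f"pics/{save}_{n}.png",c["frame"][:,:,::-1])
        for k in names:
            for r in manip.pinpoint(c,k)[:3]:
                print(n,k,np.round(r["at"]),round(r["confidence"],2),np.round(ray(c,r["at"],Z.get(k,0))))
E
python3 - <<'E'
from h import *
look(list(Z),save="a")
o=manip.get_obs();print(o["clock"],o["position"],o["ee_rot"],o["grip_width"],manip.hold_point_z)
E
```

```text
top keeper_mouth [236. 210.] 0.81 [517. 144.  22.]
top keeper_mouth [427. 181.] 0.3 [ 600. -380.   22.]
top disc_center [254. 205.] 0.98 [529.  93.  36.]
top disc_center [276. 172.] 0.4 [618.  34.  36.]
top disc_post [242. 206.] 0.71 [522. 125.  52.]
top bolt_nose [279. 206.] 0.94 [527.  27.  22.]
top bolt_nose [456. 284.] 0.82 [ 317. -457.   22.]
top bolt_nose [396. 250.] 0.78 [ 410. -292.   22.]
top bolt_tail [329. 205.] 0.86 [ 530. -110.   22.]
top bolt_tail [337. 257.] 0.74 [ 388. -134.   22.]
top bolt_tail [433. 333.] 0.73 [ 186. -391.   22.]
top phone_mid [276. 176.] 0.86 [613.  36.  16.]
top phone_mid [423. 230.] 0.59 [ 465. -369.   16.]
top screw_dish_mid [235. 172.] 0.8 [622. 149.  20.]
top flux_jar_mid [423. 230.] 0.67 [ 463. -367.   30.]
top flux_jar_mid [148. 170.] 0.65 [625. 389.  30.]
top jig [255. 207.] 0.82 [529.  97.   0.]
top jig [239. 210.] 0.47 [518. 141.   0.]
scene keeper_mouth [348. 325.] 0.57 [522. 149.  22.]
scene keeper_mouth [316. 296.] 0.22 [521.  38.  22.]
scene disc_center [334. 310.] 0.74 [525. 103.  36.]
scene disc_post [341. 312.] 0.78 [524. 126.  52.]
scene bolt_nose [253. 173.] 0.93 [ 344. -452.   22.]
scene bolt_nose [456. 283.] 0.76 [232. 244.  22.]
scene bolt_nose [275. 213.] 0.74 [ 408. -260.   22.]
scene bolt_tail [518. 290.] 0.88 [136. 358.  22.]
scene bolt_tail [274. 261.] 0.81 [ 525. -120.   22.]
scene bolt_tail [303. 164.] 0.65 [ 194. -383.   22.]
scene phone_mid [286. 320.] 0.68 [617.  38.  16.]
scene screw_dish_mid [316. 353.] 0.65 [626. 151.  20.]
scene flux_jar_mid [400. 429.] 0.85 [619. 388.  30.]
scene jig [333. 316.] 0.83 [519.  97.   0.]
1.0 [0.26385475 0.56659858 0.23133893] [2.16222366e-01 9.76344143e-01 4.81318377e-05 7.60876301e-06] 1.0018053060021044 0.0187
```

Run:
```python
import cv2
a=cv2.imread("pics/a_top.png")[120:280,170:370];b=cv2.imread("pics/a_scene.png")[220:380,220:420]
cv2.imwrite("pics/a2.png",cv2.hconcat([cv2.resize(x,(400,320),interpolation=cv2.INTER_CUBIC) for x in (a,b)]))
```

```text
(no output)
```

View pics/a_top.png

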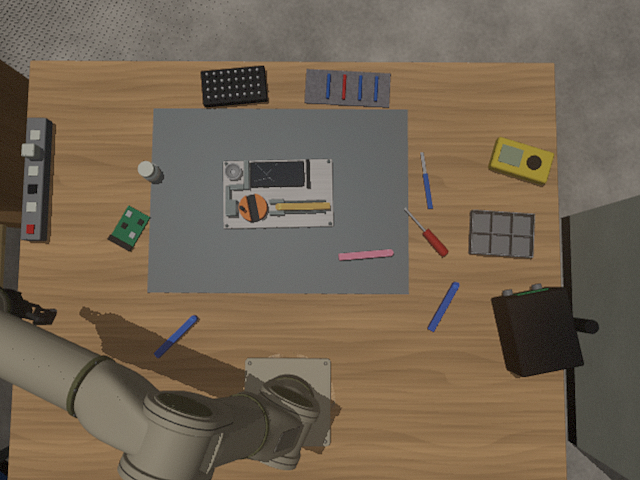

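View pics/a2.png

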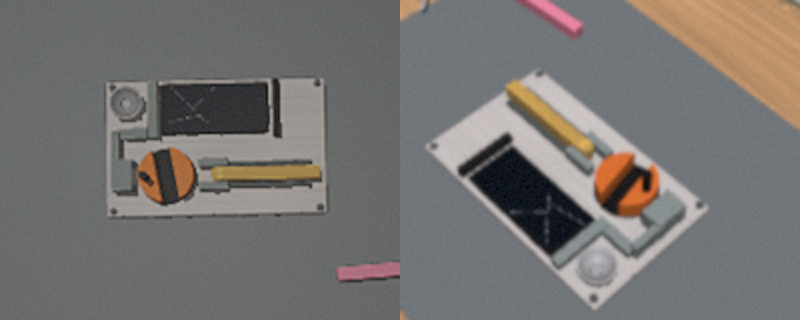

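The top view shows the jig with jig +x along world +y. The disc is at about (254,207) px, with the post on its keeper side at about (243,209). The gold bolt runs from (277,206) to (330,205). The pink and blue bars elsewhere are look-alikes. I'll get the jig pose from the plate mask, and the disc angle.

```bash
cat >> h.py <<'E'
def plate(c):
    m=manip.outline_of(c,"jig")[0]["mask"].astype(np.uint8)
    cn=max(cv2.findContours(m,0,2)[0],key=cv2.contourArea)[:,0]
    w=np.array([ray(c,p,.012)[:2] for p in cn],np.float32)
    return cv2.minAreaRect(w)
def slot(c,ctr,name="top"):
    # dark pixels in 33 mm of disc centre: grid at slot bed height
    g=np.mgrid[-36:37,-36:37].reshape(2,-1).T; g=g[np.hypot(*g.T)<35]
    P=np.linalg.inv(c["pose"]); X=np.c_[(g+ctr)/1000,np.full(len(g),.036),np.ones(len(g))]@P.T
    u=X[:,:3]@c["mtx"].T; u=u[:,:2]/u[:,2:]
    px=cv2.remap(c["frame"],u[:,:1].astype(np.float32),u[:,1:].astype(np.float32),1)[:,0].astype(float)
    s=g[(px[:,0]-px[:,2]<50)]; s=s-s.mean(0)
    v=np.linalg.eigh(s.T@s)[1][:,1]; return np.degrees(np.arctan2(v[1],v[0])),len(s)
E
python3 - <<'E'
from h import *
for n in("top","scene"):
    c=manip.camera(n); r=plate(c); print(n,r); print(slot(c,np.array([526,98])))
E
```

```text
top ((565.7998046875, 32.485076904296875), (190.18251037597656, 303.4341735839844), 1.5527609586715698)
(np.float64(-168.03839760392765), 1722)
scene ((567.8701782226562, 36.9268798828125), (192.29356384277344, 307.0992126464844), 1.3231488466262817)
(np.float64(-170.45015086669918), 1232)
```

Request:
jog_arm([
  [20,-30,0],
  [45,-65,0],
  [75,-100,0],
  [105,-135,0],
  [135,-170,0],
  [165,-205,0],
  [195,-240,0],
  [225,-275,-20],
  [255,-310,-40],
  [275,-345,-60],
  [290,-375,-80],
  [300,-400,-90],
], turn=[0,0,4,8,12,16,20,25,25,25,25,25], grip=0)

```text
clock: 2.2
position: [0.554, 0.1862, 0.1513]
ee_rot: [-0.0, 1.0, 0.0, 0.0]
ft_force: [1.2, 0.3, -0.0]
grip_width: -0.001
```

Request:
jog_arm([
  [-3,-30,0],
  [-6,-63,0],
  [-6,-63,-30],
  [-6,-63,-60],
  [-6,-63,-90],
  [-6,-63,-103],
  [-6,-63,-103],
], turn=[0,0,0,0,0,0,0])

```text
clock: 2.78
position: [0.5457, 0.1226, 0.045]
ee_rot: [-0.0, 1.0, -0.001, -0.002]
ft_force: [0.3, 0.4, 0.5]
grip_width: 0.002
```

Run:
```python
from h import *
c=manip.camera("scene");o=manip.get_obs();print(o["position"],o["joint_pos"])
cv2.imwrite("pics/b.png",cv2.resize(c["frame"][200:400,200:440,::-1],(720,600),interpolation=2))
```

```text
[0.54709115 0.12287897 0.04714257] [-0.46695215  0.37151722  0.19458664  1.83468317 -0.08656273  0.94580226
  1.33715557]
```

View pics/b.png

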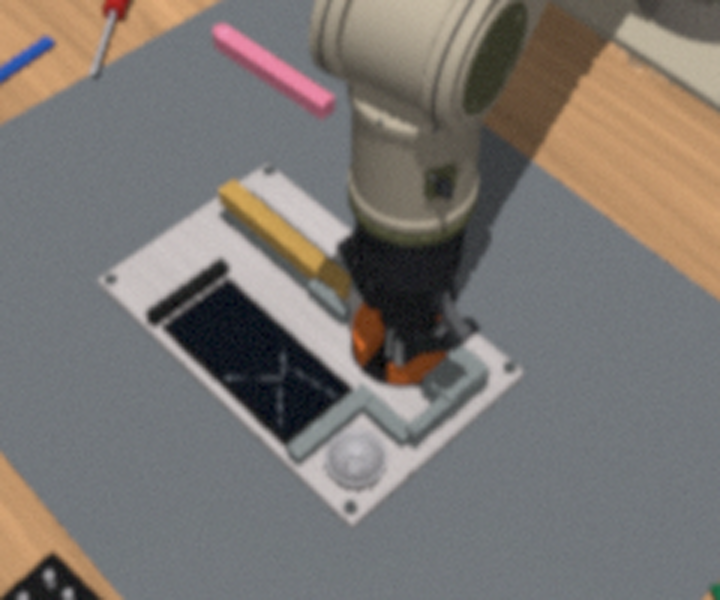

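The finger is down beside the post without touching anything. Joint 7 would run out if I turned +90°, so I'll pre-turn -90° and come back to 0 during the push.

Request:
jog_arm([
  [6,1,1],
  [6,1,1],
  [6,1,1],
  [6,1,1],
  [6,1,1],
  [6,1,1],
  [6,1,1],
  [6,1,1],
  [6,1,1],
  [6,1,1],
  [6,1,1],
  [6,1,1],
], turn=[-7,-14,-21,-28,-35,-42,-49,-56,-63,-70,-77,-84])

```text
clock: 3.83
position: [0.5542, 0.1246, 0.0501]
ee_rot: [0.671, 0.742, 0.002, -0.001]
ft_force: [0.8, -0.4, -0.2]
grip_width: -0.002
```

Request:
jog_arm([
  [-7,4,-1],
  [-12,6,-2],
  [-16,8,-2],
  [-20,9,-2],
  [-24,10,-2],
  [-28,10,-2],
  [-32,10,-2],
  [-36,9,-2],
  [-40,8,-2],
  [-44,7,-2],
  [-47,5,-2],
  [-47,5,-2],
], turn=[0,0,7,14,21,28,35,42,49,56,63,63])

```text
clock: 4.83
position: [0.5066, 0.1309, 0.049]
ee_rot: [0.179, 0.984, 0.002, -0.001]
ft_force: [-0.7, 3.6, 0.6]
grip_width: -0.001
```

Run:
```python
from h import *
look(["disc_post","disc_center"],save="c")
o=manip.get_obs();print(o["position"],o["ft_force"],o["joint_pos"][6])
a=cv2.imread("pics/c_top.png")[140:240,210:335];b=cv2.imread("pics/c_scene.png")[240:360,260:410]
cv2.imwrite("pics/c2.png",cv2.hconcat([cv2.resize(x,(400,320),interpolation=cv2.INTER_CUBIC) for x in (a,b)]))
```

```text
top disc_post [247. 214.] 0.77 [500. 110.  52.]
top disc_center [252. 207.] 0.65 [523.  98.  36.]
scene disc_post [346. 301.] 0.81 [494. 111.  52.]
scene disc_post [333. 314.] 0.72 [543. 118.  52.]
scene disc_center [331. 309.] 0.81 [526.  96.  36.]
[0.50756316 0.12982966 0.04843818] [-0.83236574  2.11983533  2.0799683 ] 0.9483134370978673
```

View pics/c2.png

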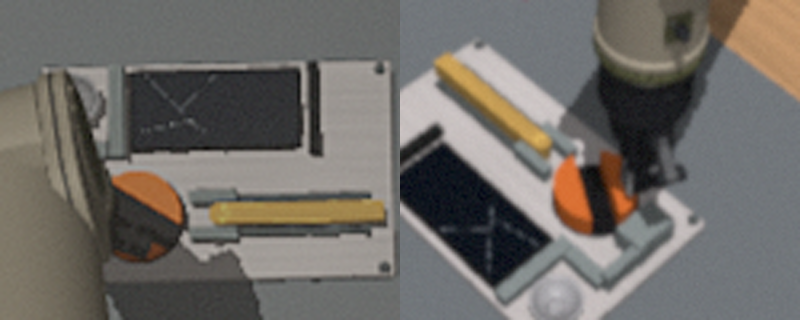

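The disc has turned about 60°, with the post now near (497,110), which matches the plan. I'll finish the turn.

Request:
jog_arm([
  [-4,-3,0],
  [-7,-6,0],
  [-10,-9,0],
  [-10,-9,0],
  [-10,-9,0],
], turn=[7,14,21,21,21])

```text
clock: 5.55
position: [0.4976, 0.1204, 0.0484]
ee_rot: [0.005, 1.0, 0.001, -0.002]
ft_force: [-0.2, 0.9, -0.7]
grip_width: -0.002
```

Request:
jog_arm([
  [0,20,0],
  [0,35,40],
  [0,35,80],
  [0,50,100],
  [-30,60,110],
  [-60,70,110],
  [-90,80,110],
  [-120,90,110],
  [-120,90,110],
], turn=[0,0,0,0,0,0,0,0,0])

```text
clock: 6.3
position: [0.3734, 0.2121, 0.1581]
ee_rot: [0.006, 1.0, 0.001, -0.002]
ft_force: [0.6, 0.3, -0.3]
grip_width: 0.002
```

Run:
```python
from h import *
look(["disc_post","disc_center","bolt_tail","bolt_nose"],save="d")
for n in("top","scene"):
    c=manip.camera(n); print(slot(c,np.array([525,101])))
o=manip.get_obs();print(o["clock"],o["position"])
a=cv2.imread("pics/d_top.png")[140:240,210:335];b=cv2.imread("pics/d_scene.png")[240:360,260:410]
cv2.imwrite("pics/d2.png",cv2.hconcat([cv2.resize(x,(400,320),interpolation=cv2.INTER_CUBIC) for x in (a,b)]))
```

```text
top disc_post [251. 216.] 0.96 [495. 100.  52.]
top disc_center [252. 204.] 0.61 [531.  99.  36.]
top bolt_tail [156. 358.] 0.73 [113. 351.  22.]
top bolt_tail [336. 259.] 0.71 [ 383. -129.   22.]
top bolt_tail [329. 206.] 0.61 [ 527. -110.   22.]
top bolt_nose [395. 248.] 0.77 [ 412. -292.   22.]
top bolt_nose [276. 205.] 0.68 [530.  36.  22.]
top bolt_nose [456. 283.] 0.61 [ 319. -457.   22.]
scene disc_post [340. 300.] 0.78 [503. 102.  52.]
scene disc_center [330. 313.] 0.67 [537. 104.  36.]
scene disc_center [333. 314.] 0.5 [533. 109.  36.]
scene bolt_tail [309. 233.] 0.95 [ 391. -135.   22.]
scene bolt_tail [303. 164.] 0.87 [ 196. -380.   22.]
scene bolt_tail [275. 261.] 0.85 [ 525. -119.   22.]
scene bolt_nose [272. 210.] 0.98 [ 408. -276.   22.]
scene bolt_nose [458. 286.] 0.98 [237. 253.  22.]
scene bolt_nose [316. 295.] 0.76 [519.  35.  22.]
(np.float64(84.05923809083528), 1692)
(np.float64(81.43424724204209), 881)
6.9 [0.37778012 0.21020443 0.15823602]
```

View pics/d2.png

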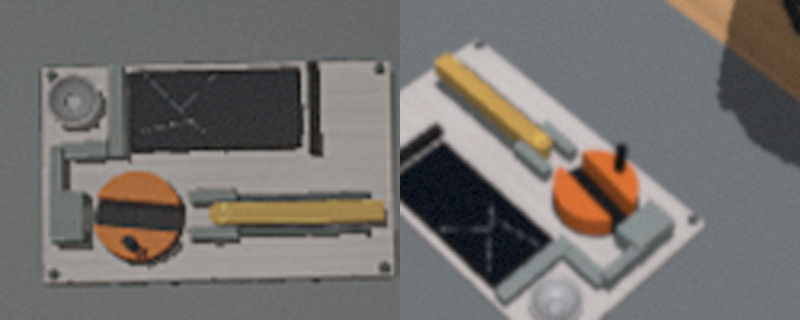

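Run:
```python
from h import *
c=manip.camera("top")
hsv=cv2.cvtColor(c["frame"],cv2.COLOR_RGB2HSV)
# rectify 4 px/mm around disc, at z=36
ctr=np.array([525,101]); q=np.mgrid[0:400,0:400].astype(float)
X=np.stack([ctr[0]+50-q[0]/4,ctr[1]+50-q[1]/4,np.full((400,400),36.),np.full((400,400),1000.)],-1)/1000
p=X@np.linalg.inv(c["pose"]).T; p=p[...,:3]@c["mtx"].T; p=(p[...,:2]/p[...,2:]).astype(np.float32)
im=cv2.remap(c["frame"],p[...,0],p[...,1],cv2.INTER_CUBIC)
o=(im[...,0].astype(int)-im[...,2]>60)
cv2.imwrite("pics/e.png",im[:,:,::-1])
n,l,s,cc=cv2.connectedComponentsWithStats(o.astype(np.uint8))
for i in np.argsort(-s[1:,4])[:2]+1:
    up=cc[i][1]<200; pts=[]
    for col in range(130,270,5):
        r=np.where(l[:,col]==i)[0]
        if len(r): pts.append((101+50-col/4, 525+50-(r.max() if up else r.min())/4))
    pts=np.array(pts); k=np.polyfit(pts[:,0],pts[:,1],1); print(s[i],cc[i],"x=%.3f*y+..; at y=101: %.1f; angle %.1f"%(k[0],np.polyval(k,101),90-np.degrees(np.arctan(k[0]))))
```

```text
[   77    58   278   114 21842] [217.9554528  117.07879315] x=0.066*y+..; at y=101: 535.4; angle 86.2
[   65   242   283   120 19214] [204.78255439 294.22176538] x=0.082*y+..; at y=101: 511.6; angle 85.3
```

View pics/e.png

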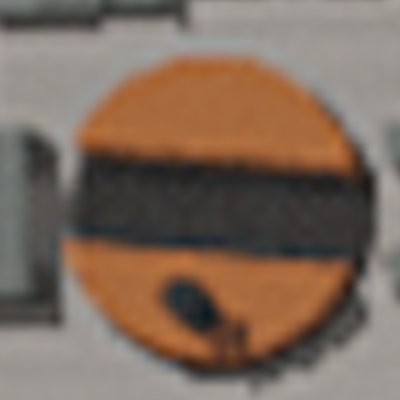

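The slot is at about 85.8° and the bolt line at about 91.4°, so the post has to go some 2.7 mm further. I'll nudge it.

Request:
jog_arm([
  [30,-20,0],
  [60,-35,0],
  [90,-55,0],
  [119,-70,-20],
  [119,-70,-60],
  [119,-75,-95],
  [119,-75,-110],
  [119,-80,-110],
  [119,-85,-110],
  [119,-89,-110],
  [119,-92,-110],
  [119,-92,-110],
], turn=[0,0,0,0,0,0,0,0,0,0,0,0])

```text
clock: 7.95
position: [0.4975, 0.1181, 0.0497]
ee_rot: [0.006, 1.0, 0.002, -0.001]
ft_force: [0.3, -0.1, -0.6]
grip_width: 0.004
```

Request:
jog_arm([
  [0,-1,0],
  [0,-1,0],
  [0,20,0],
  [0,30,40],
  [0,30,80],
  [-30,30,100],
  [-60,20,100],
  [-90,0,100],
  [-120,-10,100],
  [-120,-10,100],
], turn=[0,0,0,0,0,0,0,0,0,0])

```text
clock: 8.78
position: [0.3734, 0.1061, 0.1495]
ee_rot: [0.006, 1.0, 0.002, -0.001]
ft_force: [1.4, -0.7, -0.1]
grip_width: -0.001
```

```bash
cat > s.py <<'E'
from h import *
c=manip.camera("top")
ctr=np.array([525,50]); q=np.mgrid[0:400,0:800].astype(float)
X=np.stack([ctr[0]+50-q[0]/4,ctr[1]+100-q[1]/4,np.full(q[0].shape,36.),np.full(q[0].shape,1000.)],-1)/1000
p=X@np.linalg.inv(c["pose"]).T; p=p[...,:3]@c["mtx"].T; p=(p[...,:2]/p[...,2:]).astype(np.float32)
im=cv2.remap(c["frame"],p[...,0],p[...,1],cv2.INTER_CUBIC)
o=(im[...,0].astype(int)-im[...,2]>60)
cv2.imwrite("pics/f.png",im[:,:,::-1])
n,l,s,cc=cv2.connectedComponentsWithStats(o.astype(np.uint8))
for i in np.argsort(-s[1:,4])[:3]+1:
    for f in("min","max"):
        a,b=s[i][0],s[i][0]+s[i][2]; a,b=(a+60,b-70) if b<400 else (a+60,b-20)
        pts=[]
        for col in range(a,b,5):
            r=np.where(l[:,col]==i)[0]
            if len(r): pts.append((150-col/4,575-getattr(r,f)()/4))
        pts=np.array(pts); k=np.polyfit(pts[:,0],pts[:,1],1); print(np.round(cc[i]),s[i],f,"at y=100: %.1f angle %.1f"%(np.polyval(k,100),90-np.degrees(np.arctan(k[0]))))
E
python3 s.py
```

```text
[630. 197.] [  455   160   345    76 23249] min at y=100: 533.4 angle 90.4
[630. 197.] [  455   160   345    76 23249] max at y=100: 516.3 angle 90.6
[205. 116.] [   68    57   280   106 21803] min at y=100: 559.3 angle 91.9
[205. 116.] [   68    57   280   106 21803] max at y=100: 535.2 angle 91.5
[211. 295.] [   66   250   284   113 19893] min at y=100: 511.7 angle 90.4
[211. 295.] [   66   250   284   113 19893] max at y=100: 487.8 angle 90.3
```

View pics/f.png

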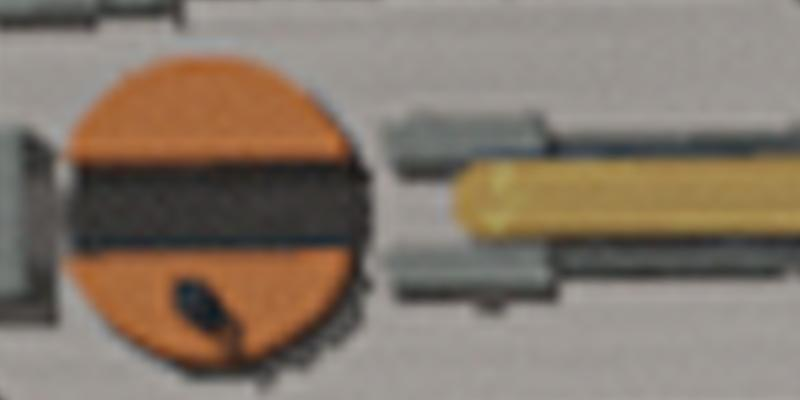

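The slot is at about 91° and the bolt at about 90.5°, offset by only about 1.5 mm, so they are lined up. Next I'll go behind the tail.

Request:
jog_arm([
  [10,-38,0],
  [20,-76,0],
  [35,-112,0],
  [50,-148,0],
  [68,-183,0],
  [86,-218,0],
  [106,-253,0],
  [136,-270,0],
  [152,-270,-25],
  [152,-270,-60],
  [152,-270,-70],
  [152,-270,-70],
], turn=[0,0,0,0,0,0,0,0,0,0,0,0])

```text
clock: 9.83
position: [0.5263, -0.1624, 0.0775]
ee_rot: [0.006, 1.0, 0.002, -0.003]
ft_force: [-0.6, -0.1, 1.0]
grip_width: -0.002
```

Request:
jog_arm([
  [0,0,-30],
  [0,0,-50],
  [0,0,-54],
  [0,0,-54],
  [0,10,-54],
  [0,20,-54],
  [0,30,-54],
  [0,35,-54],
  [0,40,-54],
  [0,45,-54],
  [0,50,-54],
  [0,50,-54],
], turn=[0,0,0,0,0,0,0,0,0,0,0,0])

```text
clock: 10.83
position: [0.5267, -0.112, 0.024]
ee_rot: [0.006, 1.0, 0.002, -0.003]
ft_force: [0.6, -2.7, 2.4]
grip_width: -0.0
```

Run:
```python
from h import *
c=manip.camera("scene");o=manip.get_obs();print(o["position"],o["ft_force"])
cv2.imwrite("pics/g.png",cv2.resize(c["frame"][220:380,220:420,::-1],(750,600),interpolation=2))
```

```text
[ 0.52661442 -0.11216229  0.02384936] [ 0.19428891 -0.52882039  0.73329093]
```

View pics/g.png

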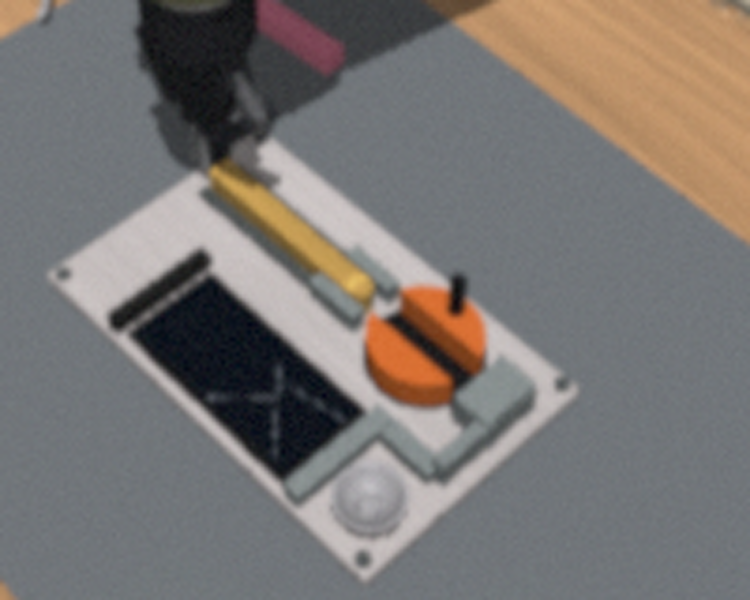

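The finger is on the tail and the bolt has begun to slide in its guide, with nothing disturbed. I'll push on.

Request:
jog_arm([
  [0,7,0],
  [0,14,0],
  [0,21,0],
  [0,28,0],
  [0,35,0],
  [0,42,0],
  [0,49,0],
  [-1,56,0],
  [-1,63,0],
  [-1,70,0],
  [-1,77,0],
  [-1,84,0],
], turn=[0,0,0,0,0,0,0,0,0,0,0,0])

```text
clock: 11.88
position: [0.5255, -0.0274, 0.0238]
ee_rot: [0.006, 1.0, 0.002, -0.003]
ft_force: [-0.4, -1.4, 1.4]
grip_width: 0.0
```

Request:
jog_arm([
  [0,4,0],
  [0,8,0],
  [0,12,0],
  [0,16,0],
  [0,19,0],
  [0,22,0],
  [0,22,0],
], turn=[0,0,0,0,0,0,0])

```text
clock: 12.47
position: [0.5252, -0.0051, 0.0237]
ee_rot: [0.006, 1.0, 0.002, -0.003]
ft_force: [-1.4, -2.8, 1.0]
grip_width: 0.002
```

Request:
jog_arm([
  [0,1.5,0],
  [0,3,0],
  [0,4.5,0],
  [0,6,0],
  [0,6,0],
  [0,6,0],
], turn=[0,0,0,0,0,0])

```text
clock: 12.97
position: [0.5251, -0.0006, 0.0237]
ee_rot: [0.006, 1.0, 0.001, -0.003]
ft_force: [-2.2, -8.3, 3.3]
grip_width: 0.001
```

Request:
jog_arm([
  [0,2,0],
  [0,3,0],
  [0,3,0],
  [0,3,0],
], turn=[0,0,0,0])

```text
clock: 13.3
position: [0.5251, -0.0003, 0.0237]
ee_rot: [0.007, 1.0, -0.0, -0.003]
ft_force: [-1.4, -12.3, 3.1]
grip_width: 0.0
```

Run:
```python
from h import *
for i in range(3):
    c=manip.camera("scene");o=manip.get_obs();print(o["position"],o["ft_force"])
```

```text
[ 5.25078359e-01 -3.43530076e-04  2.37431458e-02] [ -1.06931539 -12.57698083   3.40498498]
[ 5.25070343e-01 -3.82418841e-04  2.37363181e-02] [ -0.97290193 -12.74396756   3.25761085]
[ 5.25058544e-01 -3.60763186e-04  2.37241714e-02] [ -0.68239408 -11.81862169   2.95521886]
```

It has come up against something solid. I'll back off, clear the hand and look.

Request:
jog_arm([
  [0,-10,0],
  [0,-30,0],
  [0,-30,30],
  [0,-30,70],
  [-30,-30,100],
  [-65,-30,120],
  [-100,-30,130],
  [-140,-30,130],
  [-170,-30,130],
  [-170,-30,130],
], turn=[0,0,0,0,0,0,0,0,0,0])

```text
clock: 14.28
position: [0.3509, -0.0299, 0.1536]
ee_rot: [0.007, 1.0, 0.001, -0.003]
ft_force: [1.3, 0.0, -0.1]
grip_width: 0.001
```

```bash
python3 s.py
python3 - <<'E'
from h import *
look(["bolt_tail","keeper_mouth","phone_mid","screw_dish_mid"],save="i")
a=cv2.imread("pics/i_top.png")[140:240,210:335];b=cv2.imread("pics/i_scene.png")[240:360,260:410]
cv2.imwrite("pics/i2.png",cv2.hconcat([cv2.resize(x,(400,320),interpolation=cv2.INTER_CUBIC) for x in (a,b)]))
cv2.imwrite("pics/i3.png",cv2.vconcat([cv2.imread("pics/f.png"),cv2.resize(cv2.imread("pics/i2.png"),(800,200)) ]) if 0 else cv2.vconcat([cv2.imread("pics/f.png")[100:320],cv2.imread("pics/i2.png")]))
E
```

```text
[260. 168.] [   35    57   524   189 58756] min at y=100: 555.1 angle 73.0
[260. 168.] [   35    57   524   189 58756] max at y=100: 516.3 angle 91.0
[212. 296.] [   66   250   283   112 19582] min at y=100: 511.5 angle 90.6
[212. 296.] [   66   250   283   112 19582] max at y=100: 487.9 angle 90.5
top bolt_tail [336. 257.] 0.84 [ 389. -130.   22.]
top bolt_tail [155. 357.] 0.77 [117. 355.  22.]
top bolt_tail [282. 206.] 0.75 [528.  17.  22.]
top keeper_mouth [237. 206.] 0.69 [527. 141.  22.]
top phone_mid [275. 173.] 0.82 [622.  39.  16.]
top phone_mid [128. 228.] 0.46 [466. 442.  16.]
top screw_dish_mid [233. 172.] 0.71 [623. 155.  20.]
scene bolt_tail [302. 162.] 0.8 [ 192. -390.   22.]
scene bolt_tail [516. 288.] 0.79 [134. 353.  22.]
scene bolt_tail [303. 289.] 0.71 [530.   0.  22.]
scene keeper_mouth [348. 325.] 0.65 [523. 148.  22.]
scene keeper_mouth [331. 312.] 0.58 [527.  95.  22.]
scene keeper_mouth [306. 290.] 0.44 [527.   6.  22.]
scene phone_mid [284. 320.] 0.76 [621.  36.  16.]
scene screw_dish_mid [317. 356.] 0.51 [630. 159.  20.]
```

View pics/i3.png

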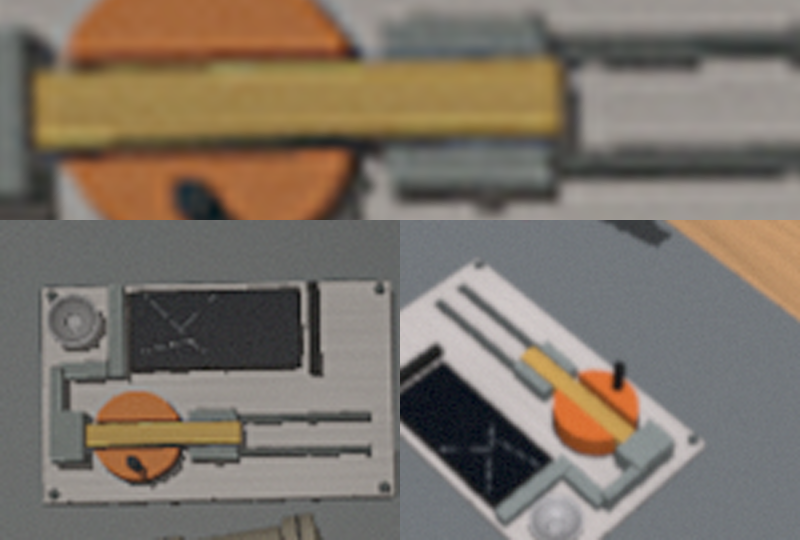

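The bolt runs through the slot and under the keeper. Its tail is about 3–4 mm behind the cheeks, which is the home position. The hand is clear and the other things have not moved.

```bash
python3 -c "
from workcell import manip
print(manip.hand_in())"
```

```text
the job is handed in; nothing more can be done
None
```

The clamp is locked and the job is handed in, at about 14.5 s on the robot's clock. I turned the disc counterclockwise by its post to the 3.14 position. A first push left it about 5.6° short, and a small nudge fixed that. I then pushed the bolt from its tail, lying in its guide, through the slot and into the keeper.

- **Alignment:** before the bolt push, the slot measured about 91° and the bolt about 90.5°, with roughly 1.5 mm sideways offset.
- **Bolt home:** it stopped solidly at about 12 N. The last pictures show the tail about 3–4 mm behind the guide cheeks, against the 3 mm expected, with the nose end under the keeper.
- **Bystanders:** the phone and screw dish look where they were. The networks' readings for them differ by up to about 9 mm between pictures, which I took as noise because the pictures show no movement. I did not measure the things on the bench again at the end.
- **Bolt readings:** the networks' bolt-tail readings disagreed: 17 mm from the top camera and 0 mm from the scene camera, along the push direction. The rectified top picture and the force stop decided it.
- **Failed check:** in the final check, the line fit on the upper half of the disc merged with the bolt and gave no usable angle there. The lower edge read about 90.6°.

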